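Set the ink selector to magenta and prime

TASK

On the ink priming station, push the orange tab round with the fingertips until the dial's white pointer points at the magenta dot, and let it rest there. Then press the green button fully down and let it come up again; do not press it while the pointer is anywhere else. Do not pinch the tab between the fingers, and leave the bottles, the cartridge and everything else on the bench where they are.

Things in the scene. Friction and masses are not known exactly. Their poses are not given: they have to be found in the camera images.
- dial_axis (a point): point on the dial's upright axis, 75 mm above the table. The ink priming station is a fixed blue-grey box (260 mm deep, 280 mm wide, flat top 55 mm above the table) with a grey dial (100 mm across, top 75 mm above the table) on it; a grey manifold 35 mm deep runs along its far edge, its near face 90 mm beyond the axis, up to 112 mm above the table. The point does not turn with the dial; its -x axis is the station's forward line, towards the robot, give or take 0.3 rad.
- pointer (a point): the spot the white pointer points at: it turns with the dial, 112 mm from the axis on the dial's radius, 15 mm beyond the pointer's tip, 61 mm above the table. Along this same radius stands the tab.
- tab_mid (a point): middle of the orange tab, 64 mm from the dial's axis, 91 mm above the table. The tab is an upright plate fixed to the dial in line with the pointer: 40 mm long along the radius, 14 mm thick, 74 to 108 mm above the table; pushing its face dial_c3 turns the dial anticlockwise, dial_c4 clockwise. Both sides are free above 76 mm, but for a hub in the dial's middle (32 mm across, top at 81 mm).
- dial (a joint): angle of the dial in rad: 0 with the pointer on the station's forward line, growing anticlockwise seen from above (pointer towards the robot's right), stops at -1.75 and 1.75. There are no clicks: friction of about 0.22 N m (some 3.5 N at the tab) holds it wherever it is left, and it does not coast.
- dot_magenta: round magenta (pink-red) dot, 24 mm across and 3 mm high, one of four differently coloured dots (magenta, cyan, yellow, black; their order changes) fixed on the station's top on a circle of radius 112 mm about the dial's axis. They lie 35 and 80 degrees to either side of the station's forward line, and this one may be any of the four. Origin: centre of its underside, 55 mm above the table.
- prime (a joint): travel of the green prime button in m: 0 when up, 0.006 when fully down; spring-loaded, about 5 N takes it fully down and it comes back up by itself.
- prime_top (a point): centre of the top face of the green prime button (28 mm across, pressed straight down), in a black housing on the station's top (its top about 77 mm above the table), 62 mm beyond and 92 mm to the right of the dial's axis.
- bottle_magenta: loose ink bottle, dark magenta, white nozzle, 48 mm across, 118 mm high, standing left of the station. Origin under its centre. Leave alone.
- bottle_black: loose black ink bottle, same size, standing right of the station. Origin under its centre. Leave alone.
- cartridge: loose black ink cartridge, 28 x 44 x 40 mm, standing on the station's far left corner. Origin under its centre. Leave alone.
- screwdriver: loose yellow-handled screwdriver lying on the left of the bench. Leave alone.
- jar: loose closed jar, 60 mm across, 70 mm high, far left. Leave alone.
- tape: loose blue roll of tape, 90 mm across, 20 mm high, on the right. Leave alone.
- screw_tray: loose white divided tray, 110 x 150 x 35 mm, far right. Leave alone.

How it is judged:
By the outcome, as a careful person would: the job done as asked, in the order asked, and still so for the second after the job is handed in, with the robot touching nothing.
It also fails if it takes over 54 s, if anything falls off the work surface, if the arm or the gripper's body presses on something with over 40 N, if the wrist force passes 120 N, or if a joint passes its speed limit or range.

ROBOT

A 7-joint arm with a two-finger parallel gripper is mounted at the origin on the work surface. World frame = base frame: x ahead of the robot, y to its left, z up, the work surface at z = 0. Lengths are in mm, angles in rad, forces in N, time in s.
With the tool pointing down it reaches from about 400 to 850 mm from the base axis. Payload 6.9 kg.
Tool frame: the origin (TCP) lies at the very end of the fingers, on their centre line; the grasp point (between the pads) lies bot.grasp_offset behind it (bot.grasp_offset is the distance from the TCP to the grasp point, in mm); z points along the fingers, y is the line along which they close (so a half turn about z gives the same grasp; the last joint's range is limited). The gripper opens to 85 mm and grips with 20 to 120 N. Pads are 22 mm wide; open, the fingers measure 114 mm over their backs; the gripper's body (76 mm by 85 mm) begins 54 mm behind the grasp point. The pads swing forward as they close: fully open they stand 13 mm farther back than shut.
Start: joints at [0.105, 0.507, -0.238, 1.5, 0.126, 1.149, -0.155], TCP at [624.989, -0.025, 231.275] pointing down, gripper open.
Joint ranges: [-3.08, 3.08], [-0.24, 2.05], [-1.43, 1.35], [0, 2.5], [-1.52, 4.66], [0.17, 1.96], [-2.89, 2.89]. Speed limits (rad/s): [2.39, 2.39, 3.14, 3.14, 3.14, 3.14, 3.14].

INTERFACE

Orientations are given as a 3x3 rotation matrix whose columns are the frame's x, y, z axes.
In Python, from station import bot, imaging gives the robot as it stands.
- The arm moves only by the tool play_rows, never from a script. Its argument "series" is a list of rows, each a list of 2 entries, a list of its own where there are three numbers: the shift along the tool's x, y, z in cm, then the turn, a rotation vector about the tool's x, y, z in units of 10 degrees (1.0 is 10 degrees). A call has exactly 10 rows; each row is the pose to reach, as a shift and turn from the pose commanded when the call began, along the tool's axes at that moment; what a row does not reach only later rows make up. A row lasts 1/8 s, in which the tool goes at most 62.5 mm and 10.7 degrees, less where a joint would pass 70% of its speed; a pose out of reach is approached as far as the arm can. A call with a gripper value outside its range is refused whole. "fingers" is the closure, from -1 (fully open) to 1 (shut), set as the call begins (left out, the last holds). The fingers move at their own pace and stop on an object; the grip force is fixed at half the most. Time passes only in rows, so rows that repeat a pose let the fingers close, or fill a call up. It gives the time, the measured TCP pose, the force, the opening and the grip force at its end, in the units of the state.
- bot.state(): the state, without advancing time (a new reading comes with each control period).
- imaging.get_image(name): name is "scene" or "side" or "wrist"; returns (picture, depth): 400x640x3 uint8, red, green, blue; 400x640 float32, mm along the optical axis (not along the pixel's ray), 0 where there is no reading.
- imaging.calibration(name): a dict with "fx", "fy", "cx", "cy" (pixels), "camera_from_world" (4x4, takes a point from world to camera coordinates). Camera axes: x right, y up, looking along -z (the intrinsics and any distortion apply to the point x, -y, -z); pixel columns grow to the right and rows downward; lengths in mm; the calibration is good to about 2 mm. A picture is of the moment at which its call begins: read the wrist's pose just before it. calibration takes no time and is no camera call; for the wrist camera it gives the pose at the moment of the call.
- bot.job_done(): hands the job in; it is judged then, once.
The state is a dict: "time_s": time; "joints": joint angles; "dq": joint speeds; "effort": joint torques, N m; "tool_pos": TCP position; "ee_rot": TCP orientation; "wrist_force": force on the tool from outside, world axes, zero at the start; "torque": the same for the moment, N m; "grip_width": finger opening in mm; "grasp_force": force on a finger pad.
Only numpy, scipy, OpenCV 4.12 (cv2) and the standard library are available. Lean on these libraries where they do the work, as an engineer would, in place of code of your own. Each camera call takes 0.05 s, during which the arm holds its last target. There are 200 camera calls.

## Working session

There is one attempt and no reset: what is moved stays moved. The work goes in short steps, Python scripts to look and compute and a tool call to move; the robot and the scene stay as the last step left them, time stands still between calls to the robot, and variables do not carry over. Pictures are saved under pics/ and viewed, at most 10 in all, crops included, and the job is handed in when it is done.

Besides the shell and the picture viewer there is one more tool, called after "Request:" by a JSON object that holds its "op" and its "data", one argument or row to a line. play_rows: Moves the arm, as the interface text tells. Its arguments: {"type":"object","properties":{"series":{"type":"array","items":{"type":"array"}},"fingers":{"type":"number"}},"required":["series"]}

```bash
mkdir -p pics; ls; cat > h.py <<'E'
import numpy as np, cv2
from station import bot, imaging
def ray(name,u,v,c=None):
    c=c or imaging.calibration(name); T=np.array(c["camera_from_world"]); R=T[:3,:3]; o=-R.T@T[:3,3]
    d=R.T@np.array([(u-c["cx"])/c["fx"],-(v-c["cy"])/c["fy"],-1]); return o,d
def onplane(name,u,v,z,c=None):
    o,d=ray(name,u,v,c); return o+d*(z-o[2])/d[2]
def pt(name,u,v,dep,c=None):
    o,d=ray(name,u,v,c); return o+d*dep[int(round(v)),int(round(u))]
E
python3 - <<'E'
from h import *
for n in ["scene","wrist"]:
    im,d=imaging.get_image(n); cv2.imwrite(f"pics/{n}0.png",im[:,:,::-1]); np.savez(f"{n}0.npz",im=im,d=d)
    c=imaging.calibration(n); print(n,{k:v for k,v in c.items()})
print(bot.state())
E
```

```text
pics
scene {'fx': 407.74093211163677, 'fy': 407.74093211163677, 'cx': 322.52844038699794, 'cy': 201.0162485053513, 'camera_from_world': array([[-8.65724152e-01,  5.00510118e-01, -3.36356060e-03,
         4.44703847e+02],
       [-3.42697001e-01, -5.87832706e-01,  7.32810668e-01,
         7.26371078e+01],
       [ 3.64801943e-01,  6.35564576e-01,  6.80424288e-01,
        -1.38334728e+03],
       [ 0.00000000e+00,  0.00000000e+00,  0.00000000e+00,
         1.00000000e+00]])}
wrist {'fx': 307.94135533514685, 'fy': 307.94135533514685, 'cx': 316.5440260011709, 'cy': 202.0902705530215, 'camera_from_world': array([[ 9.99998556e-01,  2.73794884e-04, -1.67717906e-03,
        -6.24287018e+02],
       [-7.12244364e-04,  9.63595592e-01, -2.67363100e-01,
         3.36076459e+01],
       [ 1.54291970e-03,  2.67363909e-01,  9.63594396e-01,
        -3.78599009e+02],
       [ 0.00000000e+00,  0.00000000e+00,  0.00000000e+00,
         1.00000000e+00]])}
{'time_s': 0.1, 'joints': array([ 0.10546795,  0.50826135, -0.23754815,  1.50106826,  0.12570553,
        1.14887755, -0.15477622]), 'dq': array([-5.31607989e-04, -2.03894810e-04, -1.27845479e-03, -2.66453697e-03,
       -2.13896712e-04, -1.84810948e-04,  1.45957124e-05]), 'effort': array([-4.60960451e-03, -6.21825886e+01, -2.19466478e+00, -2.50204021e+01,
        1.25371566e-02,  7.74859713e-03, -3.76228832e-05]), 'tool_pos': array([ 6.24539287e+02, -4.50384773e-02,  2.30500244e+02]), 'ee_rot': array([[-8.84476116e-05,  9.99998677e-01, -1.62418900e-03],
       [ 9.99999996e-01,  8.84063139e-05, -2.54983992e-05],
       [-2.53547769e-05, -1.62419125e-03, -9.99998681e-01]]), 'wrist_force': array([-0.13472213,  0.45677332, -0.10074984]), 'torque': array([-0.01619559, -0.04626518,  0.02292483]), 'grasp_force': 0.0, 'grip_width': 85.38933331096868}
```

View pics/scene0.png

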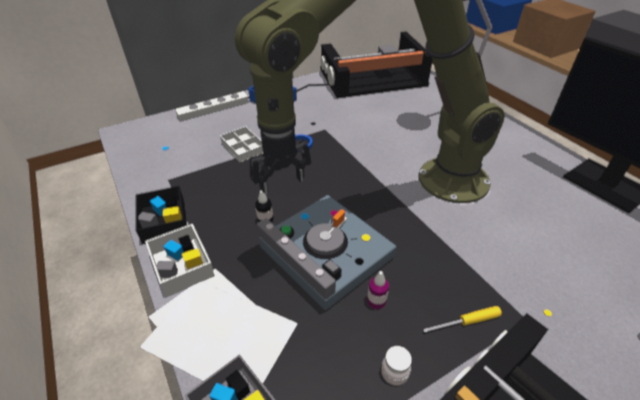

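View pics/wrist0.png

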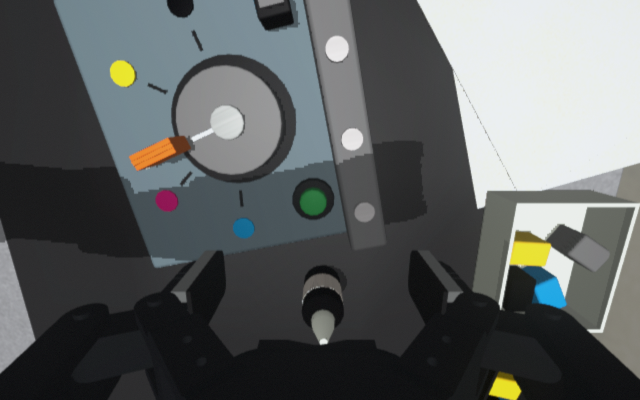

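The wrist view shows the hub at about (228,122), the orange tab at (157,153), the magenta dot at (167,200), cyan at (243,228), yellow at (122,73), the green button at (313,200), and the black bottle near (322,300). Next I convert these to world positions.

```bash
cat >> h.py <<'E'
def blobs(im):
    hsv=cv2.cvtColor(im,cv2.COLOR_RGB2HSV); out={}
    for n,lo,hi in [("mag",(150,120,60),(176,255,255)),("cyan",(95,170,80),(108,255,255)),("yel",(26,150,120),(33,255,255)),("green",(50,100,40),(80,255,255)),("orange",(5,180,80),(18,255,255))]:
        m=cv2.inRange(hsv,lo,hi); k,l,s,c=cv2.connectedComponentsWithStats(m)
        out[n]=[(int(s[i,4]),c[i].round(1).tolist(),(l==i)) for i in range(1,k) if s[i,4]>25]
        out[n].sort(key=lambda t:-t[0])
    return out
E
cat > m.py <<'E'
from h import *
def run(name,im,d,c):
    b=blobs(im)
    zs=dict(mag=58,cyan=58,yel=58,green=77,orange=108)
    for n in b:
        for a,(u,v),m in b[n][:4]:
            print(name,n,a,(u,v),"plane",onplane(name,u,v,zs[n],c)[:2].round(1),"depth",pt(name,u,v,d,c).round(1))
E
python3 - <<'E'
from m import *
for n in ["wrist","scene"]:
    f=np.load(n+"0.npz"); run(n,f["im"],f["d"],imaging.calibration(n))
f=np.load("wrist0.npz");im,d=f["im"],f["d"]
c=imaging.calibration("wrist")
print("hub",onplane("wrist",228,122,81,c),pt("wrist",228,122,d,c))
# orange top points by depth
m=blobs(im)["orange"][0][2]; P=np.array([pt("wrist",u,v,d,c) for v,u in zip(*np.nonzero(m))])
print(np.percentile(P[:,2],[5,50,95])); T=P[P[:,2]>104][:,:2].astype(np.float32); print("tab top",len(T),cv2.minAreaRect(T))
# green disc top & housing
g=blobs(im)["green"][0][2]; print("green z",np.percentile([pt("wrist",u,v,d,c)[2] for v,u in zip(*np.nonzero(g))],[10,50,90]))
E
```

```text
wrist mag 379 (166.4, 200.3) plane [465.2 -16.5] depth [465.3 -16.4  58.1]
wrist cyan 770 (548.2, 292.2) plane [ 891.5 -125.9] depth [ 901.4 -133.2   46.3]
wrist cyan 334 (243.1, 227.6) plane [544.6 -47.1] depth [544.9 -46.7  59.2]
wrist yel 777 (529.8, 253.6) plane [861.3 -77.5] depth [870.1 -83.   46.3]
wrist yel 501 (122.2, 73.0) plane [439.5 109. ] depth [439.6 108.9  58.2]
wrist yel 490 (505.0, 389.1) plane [ 864.6 -265.4] depth [ 873.2 -277.5   46.6]
wrist green 623 (312.7, 201.3) plane [620.6 -12.2] depth [620.6 -11.9  78.1]
wrist orange 801 (154.2, 153.8) plane [485.5  38.3] depth [485.4  38.3 107.8]
scene mag 203 (378.1, 287.6) plane [506.9 259.4] depth [518.  271.4  80.6]
scene mag 46 (375.9, 305.1) plane [540.3 296.9] depth [522.7 278.1  19. ]
scene mag 30 (333.1, 212.2) plane [466.1 -20.5] depth [465.9 -20.8  57.7]
scene cyan 336 (222.3, 392.5) plane [921.8 307.4] depth [921.9 300.4  43.2]
scene cyan 226 (173.5, 249.0) plane [ 905.8 -114.7] depth [ 905.7 -126.8   45.7]
scene cyan 187 (157.5, 203.8) plane [ 899.9 -314.6] depth [ 899.7 -326.4   48.3]
scene cyan 27 (304.6, 216.0) plane [545.2 -48.4] depth [543.6 -51.6  54.4]
scene yel 171 (481.4, 313.3) plane [342.6 437.1] depth [318.6 426.1  23.2]
scene yel 136 (190.4, 254.1) plane [872.  -74.8] depth [871.3 -86.2  45.8]
scene yel 101 (254.9, 396.1) plane [868.3 346.4] depth [867.6 341.   45.3]
scene yel 100 (170.2, 210.5) plane [ 874.6 -266.8] depth [ 873.9 -283.4   43.7]
scene green 73 (286.2, 229.5) plane [621.5 -10.7] depth [621.2 -11.4  76.3]
scene orange 103 (338.3, 217.4) plane [491.3  47. ] depth [490.9  46.5 107.4]
hub [543.16868512  64.2560621   81.        ] [542.96649331  64.24429955  80.2781896 ]
[103.99918135 107.69139386 108.79364192]
tab top 760 ((543.481689453125, 55.216304779052734), (164.17440795898438, 17.885780334472656), 15.834089279174805)
green z [73.9274933  76.534069   77.52935942]
```

Request:
{"op": "play_rows", "data": {
  "series": [
    [[1,-3,0.5],[0,0,-0.5]],
    [[2.5,-6,2],[0,0,-1]],
    [[4,-9,4],[0,0,-1.5]],
    [[5.5,-12,6],[0,0,-2]],
    [[6.7,-15.2,8],[0,0,-2.4]],
    [[6.7,-15.2,8],[0,0,-2.4]],
    [[6.7,-15.2,8],[0,0,-2.4]],
    [[6.7,-15.2,8],[0,0,-2.4]],
    [[6.7,-15.2,8],[0,0,-2.4]],
    [[6.7,-15.2,8],[0,0,-2.4]]
  ],
  "fingers": 1
}}

```text
time_s: 1.35
tool_pos: [473.4, 66.8, 151.4]
ee_rot: [[-0.406, 0.914, 0.0], [0.914, 0.406, 0.0], [-0.0, 0.0, -1.0]]
wrist_force: [-0.2, -0.5, -0.4]
grip_width: 0.0
grasp_force: 0.0
```

```bash
python3 - <<'E'
from m import *
c=imaging.calibration("wrist"); im,d=imaging.get_image("wrist"); run("wrist",im,d,c); cv2.imwrite("pics/w1.png",im[:,:,::-1])
im,d=imaging.get_image("side"); cv2.imwrite("pics/s1.png",im[:,:,::-1]); run("side",im,d,imaging.calibration("side"))
print(bot.state()["tool_pos"],bot.grasp_offset)
E
```

```text
wrist mag 342 (432.5, 15.0) plane [490.9 222.9] depth [498.8 239.2  16.9]
wrist mag 272 (265.5, 281.9) plane [461.5 -12.1] depth [461.5 -12.2  57.8]
wrist mag 43 (479.1, 4.3) plane [516.4 241.3] depth [515.2 239.5  61.9]
wrist cyan 792 (500.5, 141.8) plane [580.  169.8] depth [571.4 167.2  73.1]
wrist yel 729 (296.6, 139.0) plane [438.9 109.2] depth [438.8 109.1  56.9]
wrist green 83 (428.7, 345.3) plane [ 6.069e+02 -4.000e-01] depth [611.3  -4.   71.1]
wrist orange 126 (288.9, 252.8) plane [464.4  44.2] depth [458.9  69.7 163.2]
wrist orange 26 (334.7, 245.0) plane [489.5  61.4] depth [495.6  51.7  81.7]
side mag 165 (262.6, 295.6) plane [504.6 260.5] depth [496.5 270.2  80.1]
side mag 44 (264.9, 310.3) plane [475.4 294.9] depth [489.3 278.3  17.4]
side mag 39 (323.7, 230.6) plane [462.3 -15.5] depth [462.5 -15.7  57.6]
side cyan 81 (137.5, 251.8) plane [899.3 313.5] depth [905.8 309.8  48.7]
side cyan 80 (407.3, 166.6) plane [ 340.7 -392.7] depth [ 354.2 -451.5   -1.2]
side cyan 69 (260.7, 126.7) plane [ 884.2 -321.7] depth [ 895.4 -336.9   41.7]
side cyan 43 (228.9, 161.1) plane [ 882.9 -120.3] depth [ 890.  -128.1   47.7]
side yel 322 (291.1, 387.5) plane [310.6 437.9] depth [316.8 429.1  27.5]
side yel 217 (164.3, 385.4) plane [579.9 578.5] depth [542.7 593.  144.4]
side yel 147 (136.4, 266.7) plane [867.2 354. ] depth [873.1 350.8  49.2]
side yel 87 (257.0, 137.3) plane [ 864.9 -267.3] depth [ 873.1 -278.1   45.8]
side green 77 (279.0, 208.8) plane [615.9 -10.2] depth [615.1  -8.9  78.9]
side orange 1032 (586.9, 158.7) plane [-182.3 -670.3] depth [-179.8 -655.6  119.5]
side orange 187 (339.4, 48.4) plane [ 830.5 -846.7] depth [ 1372.8 -2007.5  -697.4]
side orange 130 (586.6, 125.4) plane [-154.5 -846.9] depth [  72.   777.  1234.6]
side orange 95 (310.1, 234.3) plane [473.8  48.9] depth [477.9  41.4  96.5]
[473.16014945  66.9252967  151.32341855] 18.700000000000003
```

View pics/w1.png

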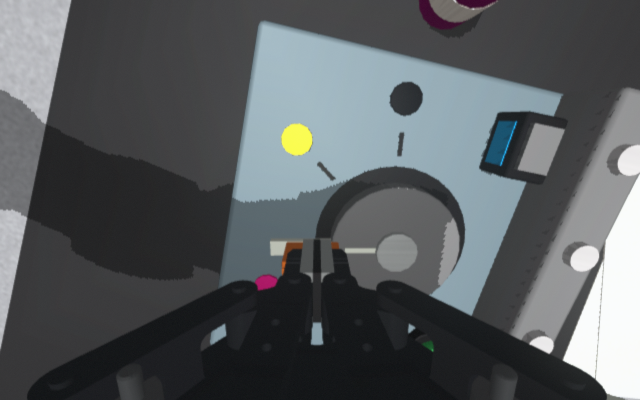

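View pics/s1.png

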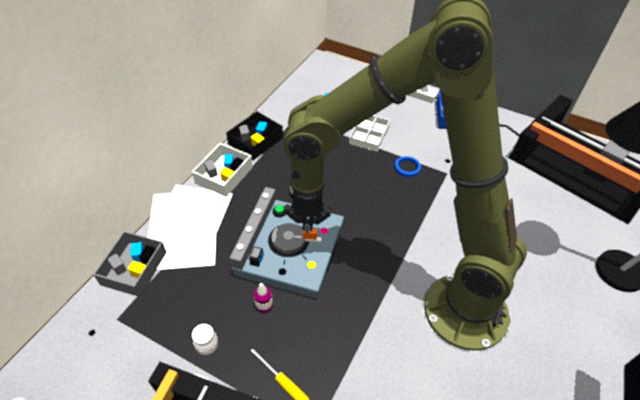

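The tab is aligned with and just to the right of the closed fingers, which stand on its left side. The magenta dot is at (265,282). I descend beside the tab.

Request:
{"op": "play_rows", "data": {
  "series": [
    [[0,0,1],[0,0,0]],
    [[0,0,2.5],[0,0,0]],
    [[0,0,4],[0,0,0]],
    [[0,0,5.5],[0,0,0]],
    [[0,0,6.5],[0,0,0]],
    [[0,0,6.5],[0,0,0]],
    [[-0.3,0,6.5],[0,0,0]],
    [[-0.6,0,6.5],[0,0,0]],
    [[-0.6,0,6.5],[0,0,0]],
    [[-0.6,0,6.5],[0,0,0]]
  ]
}}

```text
time_s: 2.7
tool_pos: [475.5, 61.4, 86.5]
ee_rot: [[-0.406, 0.914, 0.0], [0.914, 0.406, 0.0], [-0.0, 0.0, -1.0]]
wrist_force: [-0.1, -1.1, -0.3]
grip_width: 0.1
grasp_force: 0.0
```

Request:
{"op": "play_rows", "data": {
  "series": [
    [[-0.3,0,0],[0,0,0]],
    [[-0.7,0,0],[0,0,0]],
    [[-1.0,-0.1,0],[0,0,-0.3]],
    [[-1.3,-0.2,0],[0,0,-0.6]],
    [[-1.6,-0.2,0],[0,0,-0.9]],
    [[-1.9,-0.2,0],[0,0,-1.1]],
    [[-2.2,-0.2,0],[0,0,-1.3]],
    [[-2.5,-0.2,0],[0,0,-1.6]],
    [[-2.5,-0.2,0],[0,0,-1.6]],
    [[-2.5,-0.2,0],[0,0,-1.6]]
  ]
}}

```text
time_s: 3.95
tool_pos: [483.8, 37.4, 86.2]
ee_rot: [[-0.642, 0.767, -0.0], [0.767, 0.642, -0.0], [-0.0, -0.0, -1.0]]
wrist_force: [-0.5, 0.7, -0.8]
grip_width: -0.1
grasp_force: 0.5
```

```bash
cat > ang.py <<'E'
from m import *
import sys
t=sys.argv[1]; ax=np.array([543.5,64.4])
for n in ["wrist","scene","side"]:
    c=imaging.calibration(n); im,d=imaging.get_image(n); cv2.imwrite(f"pics/{n}_{t}.png",im[:,:,::-1])
    for a,(u,v),m in blobs(im)["orange"]+blobs(im)["mag"]:
        P=np.array([pt(n,x,y,d,c) for y,x in zip(*np.nonzero(m))]); 
        r=np.linalg.norm(P[:,:2]-ax,axis=1); P=P[(r<130)&(P[:,2]<112)]
        if len(P)<20: continue
        q=P[P[:,2]>104]; q=q if len(q)>12 else P
        v=q[:,:2].mean(0)-ax; print(n,len(q),q.mean(0).round(1),"ang",np.degrees(np.arctan2(v[1],v[0]))%360,"r",np.hypot(*v))
E
python3 ang.py a; python3 -c "
import cv2;a=cv2.imread('pics/wrist_a.png');b=cv2.imread('pics/side_a.png')[180:280,240:400];cv2.imwrite('pics/va.png',cv2.vconcat([cv2.resize(a[150:350,150:470],(640,400)),cv2.resize(b,(640,200))[:,:]]))"
```

```text
wrist 128 [475.3  16.8  84.4] ang 214.9037339577394 r 83.16240991916138
wrist 619 [460.8 -13.8  57.5] ang 223.40604463614085 r 113.77803256358835
scene 13 [503.8  31.7 105.5] ang 219.4870707256865 r 51.442789574025774
side 41 [462.6 -17.2  57.5] ang 225.2390067291497 r 114.9599098723514
```

View pics/va.png

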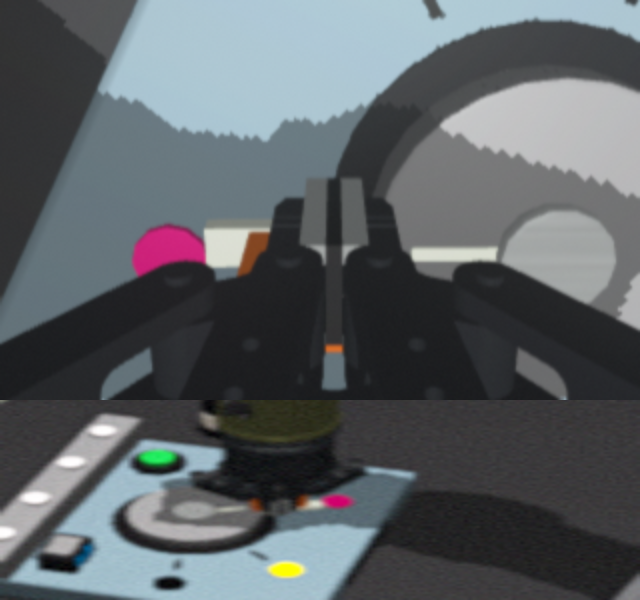

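The tab now covers the pointer, which falls a few degrees short of the magenta dot. The pointer end is at (205,245) in the crop and the dot's centre at (170,258). I push slightly less than the remaining 5.9°, then back off and look.

Request:
{"op": "play_rows", "data": {
  "series": [
    [[-0.2,0,0],[0,0,-0.2]],
    [[-0.4,-0.1,0],[0,0,-0.35]],
    [[-0.5,-0.1,0],[0,0,-0.5]],
    [[-0.55,-0.1,0],[0,0,-0.5]],
    [[-0.55,-0.1,0],[0,0,-0.5]],
    [[-0.55,-0.1,0],[0,0,-0.5]],
    [[-0.55,-0.1,0],[0,0,-0.5]],
    [[0.2,-0.1,0],[0,0,-0.5]],
    [[0.9,-0.1,0],[0,0,-0.5]],
    [[0.9,-0.1,0],[0,0,-0.5]]
  ]
}}

```text
time_s: 5.35
tool_pos: [477.1, 44.6, 86.5]
ee_rot: [[-0.708, 0.706, 0.0], [0.706, 0.708, 0.0], [-0.0, 0.0, -1.0]]
wrist_force: [0.2, -0.3, 0.5]
grip_width: 0.0
grasp_force: 0.0
```

Request:
{"op": "play_rows", "data": {
  "series": [
    [[0,0,-2],[0,0,0]],
    [[0,0,-5],[0,0,0]],
    [[0,0,-8],[0,0,0]],
    [[-2,0,-10],[0,0,0]],
    [[-6,0,-10],[0,0,0]],
    [[-9,0,-10],[0,0,0]],
    [[-10,0,-10],[0,0,0]],
    [[-10,0,-10],[0,0,0]],
    [[-10,0,-10],[0,0,0]],
    [[-10,0,-10],[0,0,0]]
  ]
}}

```text
time_s: 6.6
tool_pos: [547.4, -25.6, 186.4]
ee_rot: [[-0.708, 0.706, -0.0], [0.706, 0.708, 0.0], [0.0, 0.0, -1.0]]
wrist_force: [1.3, -0.2, 0.2]
grip_width: -0.1
grasp_force: 0.0
```

```bash
python3 ang.py b; python3 -c "
from h import *
s=bot.state();print(s['time_s'],s['tool_pos'],s['ee_rot'])"
```

```text
wrist 1088 [496.6  18.9 107.6] ang 224.11038183607928 r 65.38524922184186
wrist 612 [464.3 -16.8  57.6] ang 225.69301980862778 r 113.40487953107029
scene 48 [497.2  18.3 106.7] ang 224.82709509498196 r 65.35065392166177
side 80 [492.6  22.5  93.2] ang 219.4523733270543 r 65.9696277463762
side 39 [462.4 -17.1  57.8] ang 225.1404861513927 r 114.95701077813682
6.75 [547.69953307 -26.16976394 186.43027947] [[-7.07632367e-01  7.06580800e-01  7.74544630e-05]
 [ 7.06580797e-01  7.07632371e-01 -6.61492735e-05]
 [-1.01549092e-04  7.91846925e-06 -9.99999995e-01]]
```

View pics/wrist_b.png

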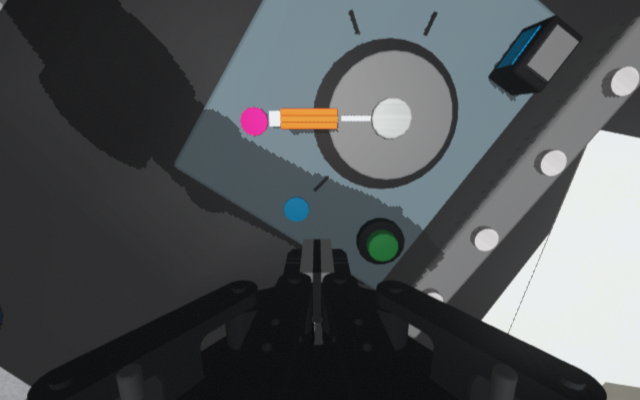

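The pointer is almost on the dot: dot at (254,121), tab at (309,119), hub at (391,118). I measure the small remaining angle within this one picture.

```bash
python3 - <<'E'
from h import *
im=cv2.imread("pics/wrist_b.png")[:,:,::-1].copy(); c=imaging.calibration("wrist")
hsv=cv2.cvtColor(im,cv2.COLOR_RGB2HSV); g=cv2.inRange(hsv,(0,0,130),(180,50,255))
P=lambda u,v,z: onplane("wrist",u,v,z,c)[:2]
def comp(m,u,v,z):
    k,l=cv2.connectedComponents(m); l=l==l[v,u]; ys,xs=np.nonzero(l)
    return np.array([P(x,y,z) for y,x in zip(ys,xs)],np.float32)
gray=cv2.cvtColor(im,cv2.COLOR_RGB2GRAY)
print(gray[118,300:460:4])
h=cv2.HoughCircles(cv2.medianBlur(gray,3),cv2.HOUGH_GRADIENT,1,100,param1=80,param2=15,minRadius=15,maxRadius=24); print(h)
h2=cv2.HoughCircles(cv2.medianBlur(gray,3),cv2.HOUGH_GRADIENT,1,100,param1=80,param2=15,minRadius=52,maxRadius=72); print(h2)
b=blobs(im); o=b["orange"][0][2]; ys,xs=np.nonzero(o)
q=np.array([P(x,y,108) for x,y in zip(xs,ys)],np.float32); r=cv2.minAreaRect(q); print("tab",r,"fit",cv2.fitLine(q,cv2.DIST_L2,0,.01,.01).ravel())
w=comp(g,275,118,70); print("ptr tip px",len(w),w.mean(0)); 
w=comp(g,355,118,76); print("stem",len(w),w.mean(0))
mag=P(*b["mag"][0][1],58); print("mag",mag)
for hh,z in ((h,81),(h2,75)):
    for x,y,_ in ([] if hh is None else hh[0]):
        a=P(x,y,z); 
        f=lambda p:np.degrees(np.arctan2(*(np.array(p)-a)[::-1]))%360
        print("axis",a,"mag",f(mag),"tab",f(r[0]),"mean",f(q.mean(0)))
E
```

```text
[172 172 172 170 171 171 171 171 172 170 161 237 237 237 237 237 237 237
 183 221 220 218 218 216 214 212 210 208 150 143 143 142 141 141 140 139
 137 137  71  48]
[[[380.5 240.5  23.4]
  [391.5 116.5  18.8]
  [556.5 166.5  16.5]
  [620.5  76.5  19. ]
  [259.5 122.5  19.9]
  [483.5 235.5  15.8]]]
[[[387.5 108.5  70.3]]]
tab ((496.8697814941406, 18.193790435791016), (38.310237884521484, 12.68251895904541), 45.0578498840332) fit [  0.70727044   0.7069431  496.90973     18.399847  ]
ptr tip px 29619 [512.37463   75.526306]
stem 11922 [540.4521   65.29951]
mag [464.72307242 -17.13776834]
axis [612.03248642 -10.68367035] mag 182.50870748728093 tab 165.92312649746128 mean 165.82202266298654
axis [540.87932108  64.26222382] mag 226.90619877401906 tab 226.30936992038536 mean 226.2069732596589
axis [664.53964843 133.00727627] mag 216.92172603824903 tab 214.40175222167733 mean 214.36012968731472
axis [640.41617709 204.91541659] mag 231.6482210711081 tab 232.4479183425559 mean 232.42502633272727
axis [471.6512562  -11.47843569] mag 219.24389482300253 tab 49.63867744846525 mean 49.78967416526053
axis [671.21098784  55.15193014] mag 199.29472503289242 tab 191.96879570214054 mean 191.90662057269788
axis [535.06394527  67.04095218] mag 230.11741495712616 tab 231.97773459926574 mean 231.88916620872388
```

```bash
python3 - <<'E'
from h import *
c=imaging.calibration("wrist"); im,d=imaging.get_image("wrist"); s=bot.state(); R=s["ee_rot"]
for u,v in [(80,365),(150,325),(245,290),(310,275),(330,340),(290,320),(395,290),(560,370)]:
    p=pt("wrist",u,v,d,c); print((u,v),(R.T@(p-s["tool_pos"])).round(1))
g=blobs(im)["green"][0]; print("green",onplane("wrist",*g[1],77,c),pt("wrist",*g[1],d,c))
f=np.load("scene0.npz"); c=imaging.calibration("scene")
print("bottle top",pt("scene",262,196,f["d"],c), pt("scene",264,212,f["d"],c))
dw=np.array([620.6,-12.2,0])-s["tool_pos"]; print("shift tool mm",(R.T@dw).round(1), s["joints"].round(2))
E
```

```text
(80, 365) [ 12.3 -54.6 -82.6]
(150, 325) [ 12.7 -45.4 -68.7]
(245, 290) [ 13.2 -22.7 -51.4]
(310, 275) [ 11.1  -1.4 -37.6]
(330, 340) [  6.1   5.  -66.6]
(290, 320) [ 17.4  -5.9 -72.7]
(395, 290) [ 14.2  26.7 -53.1]
(560, 370) [ 14.7  55.  -86.5]
green [617.74543848 -12.82302834  77.        ] [617.50072872 -12.74855474  77.52244778]
bottle top [ 633.20785081 -139.48296785  104.74646109] [ 640.03127102 -121.40796932   59.17359335]
shift tool mm [-41.6  61.4 186.4] [ 0.32  0.45 -0.48  1.77  0.25  0.98  0.54]
```

The knuckles stand at least 51 mm behind the fingertips, which clears the 112 mm manifold, so I keep this orientation. I move over the button at about z = 84 and then press.

Request:
{"op": "play_rows", "data": {
  "series": [
    [[-1,1.5,0],[0,0,0]],
    [[-2.5,4,0],[0,0,0]],
    [[-4.1,6.1,0],[0,0,0]],
    [[-4.1,6.1,2],[0,0,0]],
    [[-4.1,6.1,5],[0,0,0]],
    [[-4.1,6.1,8],[0,0,0]],
    [[-4.1,6.1,9.5],[0,0,0]],
    [[-4.1,6.1,10],[0,0,0]],
    [[-4.1,6.1,10],[0,0,0]],
    [[-4.1,6.1,10],[0,0,0]]
  ]
}}

```text
time_s: 8.05
tool_pos: [620.7, -12.4, 87.4]
ee_rot: [[-0.707, 0.707, 0.002], [0.707, 0.707, 0.0], [-0.001, 0.001, -1.0]]
wrist_force: [0.2, 0.2, -0.2]
grip_width: 0.2
grasp_force: 0.0
```

Request:
{"op": "play_rows", "data": {
  "series": [
    [[0,0,0.2],[0,0,0]],
    [[0,0,0.4],[0,0,0]],
    [[0,0,0.6],[0,0,0]],
    [[0,0,0.8],[0,0,0]],
    [[0,0,1],[0,0,0]],
    [[0,0,1.1],[0,0,0]],
    [[0,0,1.2],[0,0,0]],
    [[0,0,1.3],[0,0,0]],
    [[0,0,1.3],[0,0,0]],
    [[0,0,1.3],[0,0,0]]
  ]
}}

```text
time_s: 9.3
tool_pos: [620.0, -12.5, 73.4]
ee_rot: [[-0.707, 0.707, 0.0], [0.707, 0.707, -0.0], [-0.0, 0.0, -1.0]]
wrist_force: [-1.2, 0.0, 4.4]
grip_width: 0.3
grasp_force: 1.8
```

Request:
{"op": "play_rows", "data": {
  "series": [
    [[0,0,0.1],[0,0,0]],
    [[0,0,0.2],[0,0,0]],
    [[0,0,0.3],[0,0,0]],
    [[0,0,0.35],[0,0,0]],
    [[0,0,0.4],[0,0,0]],
    [[0,0,0.45],[0,0,0]],
    [[0,0,0.5],[0,0,0]],
    [[0,0,0.5],[0,0,0]],
    [[0,0,0.5],[0,0,0]],
    [[0,0,0.5],[0,0,0]]
  ]
}}

```text
time_s: 10.55
tool_pos: [620.2, -12.4, 70.8]
ee_rot: [[-0.707, 0.707, 0.001], [0.707, 0.707, -0.001], [-0.002, 0.0, -1.0]]
wrist_force: [-7.7, -1.2, 24.3]
grip_width: -0.2
grasp_force: 12.3
```

The force rose to 24 N at z = 70.8, so the button is at its stop, 6 mm down. I retreat straight up.

Request:
{"op": "play_rows", "data": {
  "series": [
    [[0,0,-0.5],[0,0,0]],
    [[0,0,-1.5],[0,0,0]],
    [[0,0,-4],[0,0,0]],
    [[0,0,-7],[0,0,0]],
    [[0,0,-10],[0,0,0]],
    [[0,0,-12],[0,0,0]],
    [[0,0,-12],[0,0,0]],
    [[0,0,-12],[0,0,0]],
    [[0,0,-12],[0,0,0]],
    [[0,0,-12],[0,0,0]]
  ]
}}

```text
time_s: 11.8
tool_pos: [619.7, -12.5, 187.4]
ee_rot: [[-0.707, 0.707, -0.001], [0.707, 0.707, 0.0], [0.001, -0.001, -1.0]]
wrist_force: [0.4, 0.2, -0.3]
grip_width: 0.3
grasp_force: 0.0
```

```bash
python3 ang.py c; python3 - <<'E'
from m import *
c=imaging.calibration("scene"); im,d=imaging.get_image("scene"); run("scene",im,d,c)
c=imaging.calibration("wrist"); im,d=imaging.get_image("wrist"); g=blobs(im)["green"]
for a,(u,v),m in g[:1]: print("green z",np.percentile([pt("wrist",x,y,d,c)[2] for y,x in zip(*np.nonzero(m))],[10,50,90]))
E
```

```text
wrist 1387 [497.5  18.9 107.6] ang 224.6952289704674 r 64.74482915302654
wrist 674 [464.4 -17.2  57.7] ang 225.87676442829226 r 113.66800963326205
scene 45 [499.1  20.3 106.5] ang 224.8283851967518 r 62.62187778931698
side 79 [492.4  22.3  92.9] ang 219.49820105811943 r 66.1983115684119
side 38 [462.2 -16.9  57.7] ang 225.03208665398762 r 114.96986229580823
scene mag 202 (378.2, 287.5) plane [506.6 259.3] depth [516.8 270.4  79. ]
scene mag 45 (376.0, 305.1) plane [540.1 297.1] depth [521.3 276.9  16.3]
scene cyan 336 (222.3, 392.5) plane [921.8 307.4] depth [921.9 301.7  45.9]
scene cyan 226 (173.5, 249.0) plane [ 905.8 -114.7] depth [ 905.7 -125.5   47. ]
scene cyan 185 (157.5, 203.7) plane [ 899.8 -315.1] depth [ 899.5 -332.3   43.9]
scene cyan 28 (304.5, 216.0) plane [545.4 -48.6] depth [544.2 -51.   55.4]
scene yel 172 (481.4, 313.3) plane [342.6 437.1] depth [318.2 425.9  22.6]
scene yel 135 (190.3, 254.1) plane [872.2 -74.9] depth [871.6 -86.8  45.2]
scene yel 100 (170.2, 210.5) plane [ 874.6 -266.8] depth [ 874.  -281.    45.7]
scene yel 99 (254.8, 396.2) plane [868.6 346.5] depth [867.8 340.7  44.4]
scene green 73 (286.3, 229.5) plane [621.3 -10.6] depth [621.  -11.2  76.3]
scene orange 72 (330.5, 215.3) plane [505.3  29.5] depth [503.9  27.1 105.2]
green z [74.07307649 76.43848988 77.38751156]
```

View pics/wrist_c.png

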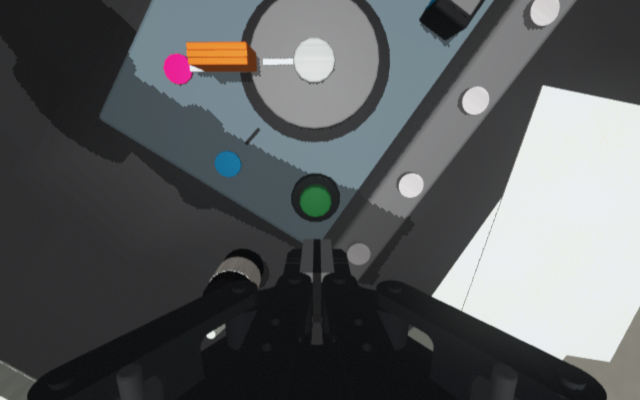

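The pointer rests on the magenta dot at (178,69), the green button at (316,200) is back up at its first height, and the arm is clear. I hand the job in.

```bash
python3 -c "
from station import bot
print(bot.job_done())"
```

```text
the job is handed in; nothing more can be done
None
```

I turned the pointer to within about 1° of the magenta dot's centre, pressed the green button fully down and let it come back up, then handed the job in at about 12 s with the arm clear; no verdict was returned.

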